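# Pour a weighed rock sample into the mill and hold the scoop over it

## Task

Draw the loaded scoop up out of its cradle on the balance, keeping it level so that every rock lump stays aboard. Then, with the open nose close above the mill's hopper (within a hand's breadth), tip it steeply nose-down so that all six lumps drop into the hopper, none spilled. Finish while still holding the empty scoop still, steeply nose-down, its nose raised just clear of the hopper and over its mouth; leave the bottle, mortar and jar alone.

Things in the scene. Friction and masses are not known exactly. Their poses are not given: they have to be found in the camera images.
- scoop: aluminium scoop, 146 mm long (x), 94 mm wide (y), about 0.24 kg empty; origin: centre of its underside; z up when level; open nose (no wall) at -x, back wall at +x. Floor and walls 4 mm thick; walls 46 mm high (side walls only 26 mm over the last 20 mm at the nose). A strap crosses over it near the middle, top at z 62 mm, with a blue upright grip plate on it
- scoop_grip (a point): middle of the blue grip plate, at (5, 0, 92) mm in the scoop's frame; axes as the scoop's. The plate is 40 mm long (x), 16 mm thick (y), from z 62 to 114 mm; pinch it across its thickness (fingers close along the scoop's y)
- scoop_nose (a point): middle of the scoop's open pouring edge, on the floor's upper face, at (-73, 0, 4) mm in the scoop's frame. The lumps stay put while the floor is level and slide off when it is tipped nose-down beyond about 25 to 40 degrees; 60 degrees empties it quickly
- cradle (a point): middle of the cradle floor on the balance, 66 mm above the bench, where the scoop's underside stands at the start; axes as the balance's. Low grey rails, 22 mm high, surround the scoop with 3 mm play: only lifting frees it
- balance: white laboratory balance, fixed, 240 x 180 mm and 58 mm high, cradle on top; origin at bench level, the cradle lies 30 mm to its +x; -x side has the display and faces roughly the robot. Scoop's nose points the same way, to the display
- hopper: lab mill with a square feed hopper on top, fixed, 200 x 200 mm outside, 130 mm high to the rim; origin: centre of its underside
- hopper_mouth (a point): centre of the hopper's mouth at rim height, 130 mm above the bench; mouth 190 x 190 mm, sides along x and y, steep steel funnel inside down to a closed 100 mm square throat 62 mm below the rim
- lump0: one of six chunky rock lumps, about 24 x 21 mm and 20 mm high, 25 g; lies on the scoop's floor at the start; origin: centre of the face it stands on at the start
- lump1: one of six chunky rock lumps, about 24 x 21 mm and 22 mm high, 25 g; lies on the scoop's floor at the start; origin: centre of the face it stands on at the start
- lump2: one of six chunky rock lumps, about 24 x 21 mm and 18 mm high, 25 g; lies on the scoop's floor at the start; origin: centre of the face it stands on at the start
- lump3: one of six chunky rock lumps, about 24 x 21 mm and 20 mm high, 25 g; lies on the scoop's floor at the start; origin: centre of the face it stands on at the start
- lump4: one of six chunky rock lumps, about 24 x 21 mm and 22 mm high, 25 g; lies on the scoop's floor at the start; origin: centre of the face it stands on at the start
- lump5: one of six chunky rock lumps, about 24 x 21 mm and 18 mm high, 25 g; lies on the scoop's floor at the start; origin: centre of the face it stands on at the start
- reagent: amber bottle with blue cap, 64 mm diameter, about 130 mm high, loose; origin: centre of its underside. Bystander
- mortar: white ceramic bowl, 84 mm diameter, 55 mm high, loose; origin: centre of its underside. Bystander
- jar: white jar with red cap, 60 mm diameter, 80 mm high, loose; origin: centre of its underside. Bystander

How it is judged (in metres and radians):
On the way, in this order (a step that is already met when the one before it is completed fails the run):
1. the scoop is lifted level clear of its cradle with all six lumps aboard (z of scoop_grip in the frame of cradle above 0.122 m and angle between scoop's own z axis and vertical below 0.3 rad and contact force between scoop and balance below 0.3 N and x of lump0 in the frame of scoop between -0.08 and 0.075 m and y of lump0 in the frame of scoop between -0.048 and 0.048 m and z of lump0 in the frame of scoop between -0.01 and 0.06 m and x of lump1 in the frame of scoop between -0.08 and 0.075 m and y of lump1 in the frame of scoop between -0.048 and 0.048 m and z of lump1 in the frame of scoop between -0.01 and 0.06 m and x of lump2 in the frame of scoop between -0.08 and 0.075 m and y of lump2 in the frame of scoop between -0.048 and 0.048 m and z of lump2 in the frame of scoop between -0.01 and 0.06 m and x of lump3 in the frame of scoop between -0.08 and 0.075 m and y of lump3 in the frame of scoop between -0.048 and 0.048 m and z of lump3 in the frame of scoop between -0.01 and 0.06 m and x of lump4 in the frame of scoop between -0.08 and 0.075 m and y of lump4 in the frame of scoop between -0.048 and 0.048 m and z of lump4 in the frame of scoop between -0.01 and 0.06 m and x of lump5 in the frame of scoop between -0.08 and 0.075 m and y of lump5 in the frame of scoop between -0.048 and 0.048 m and z of lump5 in the frame of scoop between -0.01 and 0.06 m), for 0.2 s.
2. the scoop is tipped nose-down by more than 35 degrees with its nose over the hopper's mouth, 2 to 120 mm above the rim (x of scoop_nose in the frame of hopper_mouth between -0.09 and 0.09 m and y of scoop_nose in the frame of hopper_mouth between -0.09 and 0.09 m and z of scoop_nose in the frame of hopper_mouth between 0.002 and 0.12 m and angle between scoop's own x axis and vertical below 0.96 rad), for 0.2 s.
At the end, for the whole second after the job is handed in: All six lumps lie at rest in the hopper, below its rim. The gripper holds the scoop still, nose down by more than 35 degrees, the nose over the hopper's mouth (within 90 mm of its middle along either side) and 2 to 120 mm above the rim, touching neither hopper nor balance (all of step 2 and contact force between scoop and the fingers above 2 N and contact force between scoop and hopper below 0.3 N and contact force between scoop and balance below 0.3 N and linear speed of scoop below 0.03 m/s and x of lump0 in the frame of hopper_mouth between -0.095 and 0.095 m and y of lump0 in the frame of hopper_mouth between -0.095 and 0.095 m and z of lump0 in the frame of hopper_mouth between -0.08 and -0.008 m and linear speed of each of lump0, lump1, lump2, lump3, lump4, lump5 below 0.05 m/s and x of lump1 in the frame of hopper_mouth between -0.095 and 0.095 m and y of lump1 in the frame of hopper_mouth between -0.095 and 0.095 m and z of lump1 in the frame of hopper_mouth between -0.08 and -0.008 m and x of lump2 in the frame of hopper_mouth between -0.095 and 0.095 m and y of lump2 in the frame of hopper_mouth between -0.095 and 0.095 m and z of lump2 in the frame of hopper_mouth between -0.08 and -0.008 m and x of lump3 in the frame of hopper_mouth between -0.095 and 0.095 m and y of lump3 in the frame of hopper_mouth between -0.095 and 0.095 m and z of lump3 in the frame of hopper_mouth between -0.08 and -0.008 m and x of lump4 in the frame of hopper_mouth between -0.095 and 0.095 m and y of lump4 in the frame of hopper_mouth between -0.095 and 0.095 m and z of lump4 in the frame of hopper_mouth between -0.08 and -0.008 m and x of lump5 in the frame of hopper_mouth between -0.095 and 0.095 m and y of lump5 in the frame of hopper_mouth between -0.095 and 0.095 m and z of lump5 in the frame of hopper_mouth between -0.08 and -0.008 m); the arm keeps its last pose, push and grip.
It fails at once if the reagent is moved by more than 30 mm (distance of reagent from where it was at the start of the episode above 0.03 m).
It fails at once if the mortar is moved by more than 30 mm (distance of mortar from where it was at the start of the episode above 0.03 m).
It fails at once if the jar is moved by more than 30 mm (distance of jar from where it was at the start of the episode above 0.03 m).
It also fails if it takes over 51 s, if anything falls off the work surface, if the arm or the gripper's body presses on something with over 40 N, if the wrist force passes 120 N, or if a joint passes its speed limit or range.

## Robot

A 6-joint arm with a two-finger parallel gripper is mounted at the origin on the work surface. World frame = base frame: x ahead of the robot, y to its left, z up, the work surface at z = 0. Lengths are in mm, angles in rad, forces in N, time in s.
With the tool pointing down it reaches from about 350 to 975 mm from the base axis. Payload 4.9 kg.
Tool frame: the origin (TCP) lies midway between the tips of the shut fingers; the grasp point (between the pads) lies 19 mm behind it; z points along the fingers, y is the line along which they close (so a half turn about z gives the same grasp; the last joint's range is limited). The gripper opens to 85 mm and grips with 20 to 120 N. Pads are 22 mm wide; open, the fingers measure 114 mm over their backs; the gripper's body (76 mm by 85 mm) begins 54 mm behind the grasp point. The pads swing forward as they close: fully open they stand 13 mm farther back than shut.
Start: joints at [-1.228, 0.053, 1.613, -0, 1.476, -0.119], TCP at [278.467, -559.515, 231.304] pointing down, gripper open.
Joint ranges: [-3.01, 3.01], [-1.01, 2.22], [0.06, 2.58], [-1.02, 4.17], [0.09, 2.62], [-3.14, 3.14]. Speed limits (rad/s): [2.57, 2.57, 3.14, 3.14, 3.14, 3.14].

## Interface

Orientations are given as [roll, pitch, yaw] about the fixed x, y, z axes, in that order (R = Rz(yaw) Ry(pitch) Rx(roll)).
In Python, from station import robot gives the robot as it stands.
- The arm moves only by the tool drive_tool, never from a script. Its arguments are lists of equal length, an entry for each row: "fingers": the finger opening in mm, from 0 to 85.4; "travel": the shift along the world's x, y, z each as a share of 100 mm, from -1 to 1, a list of three; "yaw": the turn about the world's z as a share of 1.5 rad, from -1 to 1. A call has 1 to 20 rows; each row is the pose to reach, as a shift and turn from the pose commanded when the call began; what a row does not reach only later rows make up. A row lasts 1/8 s, in which the tool goes at most 62.5 mm and 10.7 degrees, less where a joint would pass 70% of its speed; a pose out of reach is approached as far as the arm can. A call with a number of a shift or a turn outside -1 to 1 is refused whole. A call with a gripper value outside its range is refused whole. The fingers move at their own pace and stop on an object; the grip force is fixed at half the most. Time passes only in rows, so rows that repeat a pose let the fingers close. It gives the time, the measured TCP pose, the force, the opening and the grip force at its end, in the units of the state.
- robot.get_state(): the state, without advancing time (a new reading comes with each control period).
- robot.capture(name): name is "scene" or "top"; returns (picture, depth): 420x560x3 uint8, red, green, blue; 420x560 float32, mm along the optical axis (not along the pixel's ray), 0 where there is no reading.
- robot.camera_params(name): a dict with "intrinsics" (3x3 intrinsics, pixels), "world_to_cam" (4x4, takes a point from world to camera coordinates). Camera axes: x right, y down, z forward; pixel columns grow to the right and rows downward; lengths in mm; the calibration is good to about 2 mm. A picture is of the moment at which its call begins. camera_params takes no time and is no camera call.
- robot.job_done(): hands the job in; it is judged then, once.
The state is a dict: "clock": time; "q": joint angles; "qd": joint speeds; "joint_torque": joint torques, N m; "tool_pos": TCP position; "tcp_rot": TCP orientation; "force": force on the tool from outside, world axes, zero at the start; "torque": the same for the moment, N m; "grip_width": finger opening in mm; "gripper_force": force on a finger pad.
Only numpy, scipy, OpenCV 4.12 (cv2) and the standard library are available. Lean on these libraries where they do the work, as an engineer would, in place of code of your own. Each camera call takes 0.05 s, during which the arm holds its last target. There are 200 camera calls.

## Working session

There is one attempt and no reset: what is moved stays moved. The work goes in short steps, Python scripts to look and compute and a tool call to move; the robot and the scene stay as the last step left them, time stands still between calls to the robot, and variables do not carry over. Pictures are saved under pics/ and viewed, at most 10 in all, crops included, and the job is handed in when it is done.

Besides the shell and the picture viewer there is one more tool, called after "Emit:" as name([rows], argument=value, ...), one row to a line, values as JSON. drive_tool: Moves the arm, as the interface text tells. Shift numbers are shares of 100 mm and turn numbers shares of 1.5 rad, none past 1 either way. Its arguments: {"type":"object","properties":{"fingers":{"type":"array","items":{"type":"number"}},"travel":{"type":"array","items":{"type":"array","items":{"type":"number","minimum":-1,"maximum":1}}},"yaw":{"type":"array","items":{"type":"number","minimum":-1,"maximum":1}}},"required":["fingers","travel","yaw"]}

```bash
mkdir -p pics; cat > h.py <<'E'
import numpy as np, cv2
from station import robot
def cloud(n):
    im,d=robot.capture(n); p=robot.camera_params(n); K=np.array(p["intrinsics"]); T=np.linalg.inv(np.array(p["world_to_cam"]))
    v,u=np.mgrid[:d.shape[0],:d.shape[1]]
    c=np.stack([(u-K[0,2])/K[0,0]*d,(v-K[1,2])/K[1,1]*d,d],-1)
    P=c@T[:3,:3].T+T[:3,3]; P[d==0]=np.nan
    return im,P
E
python3 - <<'E'
from h import *
for n in("top","scene"):
    im,P=cloud(n); cv2.imwrite(f"pics/{n}0.png",im[...,::-1]); np.savez(f"{n}0.npz",im=im,P=P)
    p=robot.camera_params(n); print(n,np.linalg.inv(np.array(p["world_to_cam"]))[:3,3].round())
print(robot.get_state())
E
```

```text
top [568.  -5. 820.]
scene [1079. -325.  552.]
{'clock': 0.1, 'q': array([-1.22798160e+00,  5.33075916e-02,  1.61416739e+00, -2.08632088e-05,
        1.47601849e+00, -1.19022574e-01]), 'qd': array([ 2.50767279e-05, -2.29158918e-03, -3.52530031e-03, -9.59042528e-04,
        1.20975131e-03,  4.77483541e-04]), 'joint_torque': array([-1.42670388e-04, -3.94907463e+01, -3.71362066e+01, -1.31678539e-04,
        3.96042349e-03, -2.08958141e-05]), 'tool_pos': array([ 278.2842493 , -558.98636076,  230.16919027]), 'tcp_rot': array([-3.13970282e+00, -2.05087638e-04,  4.61839105e-01]), 'force': array([-0.16278269, -0.12901187,  0.01714704]), 'torque': array([-0.0149282 , -0.02401672, -0.01528794]), 'gripper_force': 0.0, 'grip_width': 85.26006368235416}
```

View pics/top0.png

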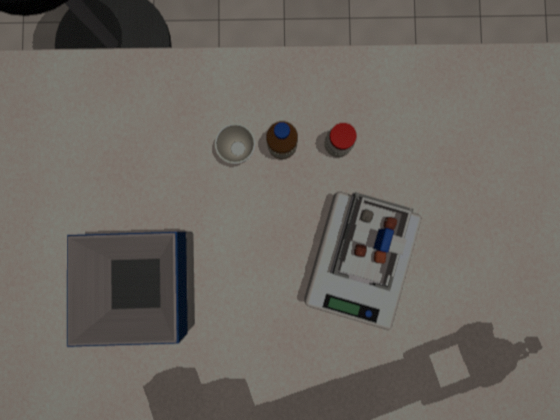

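View pics/scene0.png

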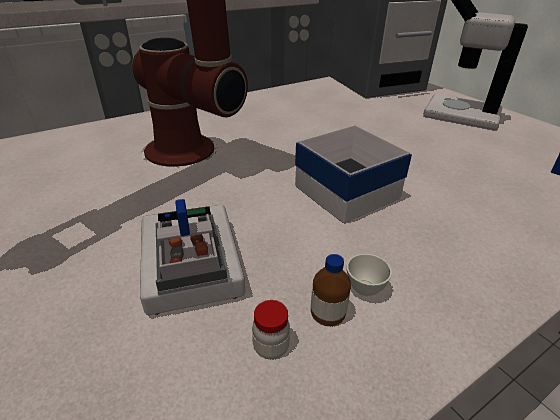

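The top view shows the scoop with its blue plate at about (384,240), the display at (350,308), the hopper at (127,288), and the mortar, bottle and jar at (235,145), (282,140) and (341,138). The scene view agrees.

```bash
cat > m.py <<'E'
from h import *
for n in("top","scene"):
    f=np.load(f"{n}0.npz"); im,P=f["im"].astype(int),f["P"]; x,y,z=P[...,0],P[...,1],P[...,2]
    r,g,b=im[...,0],im[...,1],im[...,2]
    blue=(b>1.6*r)&(b>1.4*g)&(b>60)
    pl=blue&(y<-100)&(z>120)&(z<200)&(np.hypot(x-640,y+200)<150)
    q=P[pl]; print(n,"plate",len(q),q.min(0).round(),q.max(0).round())
    top=q[q[:,2]>np.percentile(q[:,2],98)-6]; 
    print(" top rect",cv2.minAreaRect(top[:,:2].astype(np.float32)),top.mean(0).round(1))
    rim=(abs(z-130)<6)&(y>100)&(x>300)&(x<800)
    q=P[rim]; print(" rim",len(q),q.min(0).round(),q.max(0).round(),cv2.minAreaRect(q[:,:2].astype(np.float32)))
    bal=(abs(z-58)<4)&(y<-50)&(x>350); q=P[bal]
    print(" bal",len(q),cv2.minAreaRect(q[:,:2].astype(np.float32)))
E
python3 m.py
```

```text
top plate 184 [ 528. -190.  177.] [ 565. -168.  184.]
 top rect ((546.62158203125, -178.06130981445312), (13.568082809448242, 37.906005859375), 73.37200164794922) [ 546.7 -177.9  180.2]
 rim 3462 [362. 185. 124.] [565. 388. 136.] ((463.829345703125, 286.22064208984375), (200.17938232421875, 201.24937438964844), 0.9866531491279602)
 bal 5074 ((562.2196044921875, -173.2955322265625), (205.30906677246094, 376.80621337890625), 81.43833923339844)
scene plate 126 [ 529. -191.  133.] [ 567. -168.  181.]
 top rect ((547.9056396484375, -178.90496826171875), (14.597556114196777, 38.83506393432617), 73.20240783691406) [ 549.8 -179.3  179.1]
 rim 1257 [347. 184. 124.] [ 567. 1067.  136.] ((457.6695556640625, 626.714599609375), (202.27906799316406, 884.172119140625), 1.310572862625122)
 bal 3018 ((573.2114868164062, -175.83811950683594), (203.58401489257812, 392.23101806640625), 81.08008575439453)
```

Emit:
drive_tool([
  [0.35,0.5,0],
  [0.68,0.95,0],
  [0.68,0.95,0],
], fingers=[85,85,85], yaw=[-0.07,-0.13,-0.13])

```text
clock: 0.48
tool_pos: [348.1, -461.8, 230.8]
tcp_rot: [-3.14, -0.0, 0.271]
force: [-0.1, -1.6, -0.1]
grip_width: 84.9
gripper_force: 0.0
```

Emit:
drive_tool([
  [0.35,0.5,0],
  [0.68,0.95,0],
  [0.68,0.95,0],
], fingers=[85,85,85], yaw=[-0.07,-0.13,-0.13])

```text
clock: 0.85
tool_pos: [415.6, -367.7, 231.0]
tcp_rot: [-3.141, 0.0, 0.076]
force: [-0.2, -1.0, 0.1]
grip_width: 84.9
gripper_force: 0.0
```

Emit:
drive_tool([
  [0.35,0.5,0],
  [0.68,0.95,0],
  [0.68,0.95,0],
], fingers=[85,85,85], yaw=[-0.07,-0.13,-0.13])

```text
clock: 1.23
tool_pos: [483.4, -273.4, 231.0]
tcp_rot: [-3.141, 0.0, -0.119]
force: [-0.3, -1.0, 0.1]
grip_width: 85.0
gripper_force: 0.0
```

Emit:
drive_tool([
  [0.35,0.5,0],
  [0.65,0.96,0],
  [0.65,0.96,0],
  [0.65,0.96,0],
  [0.65,0.96,0],
], fingers=[85,85,85,85,85], yaw=[-0.07,-0.11,-0.11,-0.11,-0.11])

```text
clock: 1.85
tool_pos: [546.7, -180.3, 231.1]
tcp_rot: [3.141, 0.0, -0.29]
force: [-0.4, 0.3, 0.9]
grip_width: 84.9
gripper_force: 0.0
```

Emit:
drive_tool([
  [0,0,-0.2],
  [0,0,-0.4],
  [0,0,-0.6],
  [0,0,-0.8],
  [0,0,-0.9],
  [0,0,-0.9],
], fingers=[85,85,85,85,85,85], yaw=[0,0,0,0,0,0])

```text
clock: 2.6
tool_pos: [547.0, -178.2, 140.1]
tcp_rot: [-3.141, 0.002, -0.288]
force: [0.3, -1.1, -0.5]
grip_width: 84.8
gripper_force: 0.0
```

```bash
python3 - <<'E'
from h import *
im,P=cloud("scene"); cv2.imwrite("pics/s1.png",cv2.resize(im[150:350,90:310,::-1],None,fx=2.7,fy=2.7))
print({k:robot.get_state()[k] for k in("tool_pos","tcp_rot")})
E
```

```text
{'tool_pos': array([ 547.5591626 , -178.4887981 ,  141.21673978]), 'tcp_rot': array([ 3.14158603e+00,  1.33296025e-04, -2.88015051e-01])}
```

View pics/s1.png

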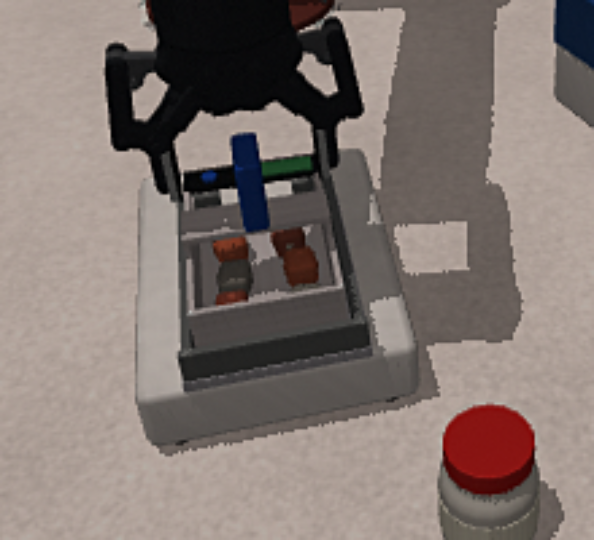

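The plate at (250,180) stands centred between the fingers at (170,180) and (325,170). I'll close and lift.

Emit:
drive_tool([
  [0,0,0],
  [0,0,0],
  [0,0,0],
  [0,0,0],
  [0,0,0],
  [0,0,0],
  [0,0,0],
  [0,0,0],
], fingers=[50,20,0,0,0,0,0,0], yaw=[0,0,0,0,0,0,0,0])

```text
clock: 3.65
tool_pos: [547.6, -178.8, 141.6]
tcp_rot: [3.141, -0.001, -0.288]
force: [-0.8, -1.7, 2.4]
grip_width: 15.3
gripper_force: 60.8
```

Emit:
drive_tool([
  [0,0,0.02],
  [0,0,0.06],
  [0,0,0.12],
  [0,0,0.18],
  [0,0,0.25],
  [0,0,0.33],
  [0,0,0.41],
  [0,0,0.5],
  [0,0,0.6],
  [0,0,0.7],
  [0,0,0.8],
  [0,0,0.88],
  [0,0,0.95],
  [0,0,1],
  [0,0,1],
  [0,0,1],
], fingers=[0,0,0,0,0,0,0,0,0,0,0,0,0,0,0,0], yaw=[0,0,0,0,0,0,0,0,0,0,0,0,0,0,0,0])

```text
clock: 5.65
tool_pos: [547.3, -178.4, 240.8]
tcp_rot: [-3.141, 0.001, -0.288]
force: [-0.8, 0.3, -4.8]
grip_width: 15.6
gripper_force: 60.0
```

```bash
python3 - <<'E'
from h import *
im,P=cloud("scene"); cv2.imwrite("pics/s2.png",cv2.resize(im[100:320,80:320,::-1],None,fx=2.5,fy=2.5))
E
```

```text
(no output)
```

View pics/s2.png

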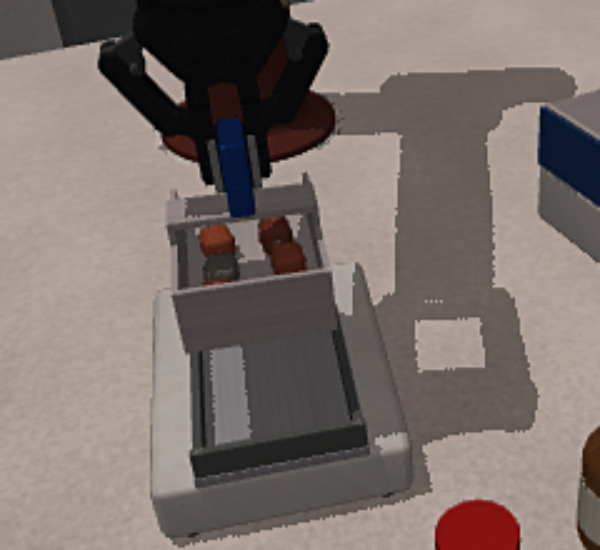

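Level, with lumps visible aboard (at (217,238), (220,265), (275,232), (288,258) and a partly hidden one). The interface only yaws, so I'll tip it by pivoting the plate in the pads, pressing the nose against the hopper's inner wall. First I'll carry it over.

Emit:
drive_tool([
  [-0.01,0.02,0],
  [-0.02,0.07,0],
  [-0.03,0.15,0],
  [-0.05,0.26,0],
  [-0.07,0.4,0],
  [-0.1,0.56,0],
  [-0.13,0.74,0],
  [-0.16,0.93,0],
], fingers=[0,0,0,0,0,0,0,0], yaw=[0,0,0.01,0.01,0.02,0.02,0.03,0.04])

```text
clock: 6.7
tool_pos: [531.2, -84.1, 241.4]
tcp_rot: [-3.141, -0.0, -0.227]
force: [0.4, -0.9, -4.6]
grip_width: 15.0
gripper_force: 60.0
```

Emit:
drive_tool([
  [-0.03,0.2,0],
  [-0.07,0.4,0],
  [-0.1,0.6,0],
  [-0.14,0.8,0],
  [-0.17,1,0],
], fingers=[0,0,0,0,0], yaw=[0.01,0.02,0.03,0.04,0.05])

```text
clock: 7.32
tool_pos: [514.1, 15.8, 241.3]
tcp_rot: [-3.142, -0.0, -0.152]
force: [0.3, 0.5, -3.3]
grip_width: 15.4
gripper_force: 60.0
```

Emit:
drive_tool([
  [-0.03,0.2,0],
  [-0.07,0.4,0],
  [-0.1,0.6,0],
  [-0.14,0.8,0],
  [-0.17,1,0],
], fingers=[0,0,0,0,0], yaw=[0.01,0.02,0.03,0.04,0.05])

```text
clock: 7.95
tool_pos: [497.0, 115.8, 241.3]
tcp_rot: [-3.142, -0.0, -0.077]
force: [-0.2, 0.2, -4.1]
grip_width: 15.5
gripper_force: 60.0
```

Emit:
drive_tool([
  [-0.03,0.2,0],
  [-0.07,0.4,0],
  [-0.1,0.6,0],
  [-0.14,0.78,0],
  [-0.17,0.95,0],
], fingers=[0,0,0,0,0], yaw=[0.01,0.02,0.03,0.04,0.05])

```text
clock: 8.57
tool_pos: [480.1, 210.6, 241.3]
tcp_rot: [3.142, -0.0, -0.002]
force: [-0.5, -0.4, -5.4]
grip_width: 15.3
gripper_force: 60.0
```

Emit:
drive_tool([
  [-0.03,0.16,0],
  [-0.06,0.31,0],
  [-0.09,0.44,0],
  [-0.11,0.55,0],
  [-0.13,0.64,0],
  [-0.14,0.71,0],
  [-0.15,0.75,0],
  [-0.15,0.77,0],
  [-0.15,0.77,0],
  [-0.15,0.77,0],
], fingers=[0,0,0,0,0,0,0,0,0,0], yaw=[0.01,0.01,0.013,0.013,0.013,0.013,0.013,0.013,0.013,0.013])

```text
clock: 9.82
tool_pos: [465.5, 286.3, 241.3]
tcp_rot: [3.141, -0.0, 0.016]
force: [0.7, -0.3, -5.4]
grip_width: 15.5
gripper_force: 60.0
```

```bash
python3 - <<'E'
from h import *
im,P=cloud("scene"); cv2.imwrite("pics/s3.png",cv2.resize(im[20:240,230:450,::-1],None,fx=2.6,fy=2.6))
im,P=cloud("top"); cv2.imwrite("pics/t3.png",cv2.resize(im[200:380,40:260,::-1],None,fx=3,fy=3))
s=robot.get_state(); print(s["tool_pos"],s["tcp_rot"],s["clock"])
E
```

```text
[465.51928037 286.29990106 241.30799441] [ 3.14154660e+00 -2.37229930e-05  1.59862289e-02] 9.925
```

View pics/s3.png

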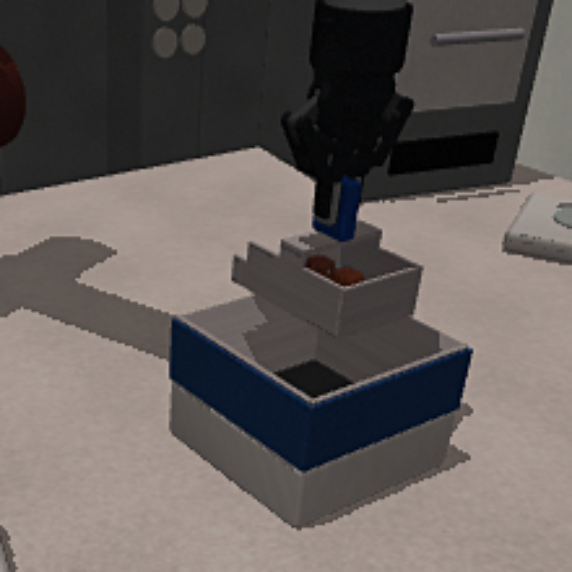

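View pics/t3.png

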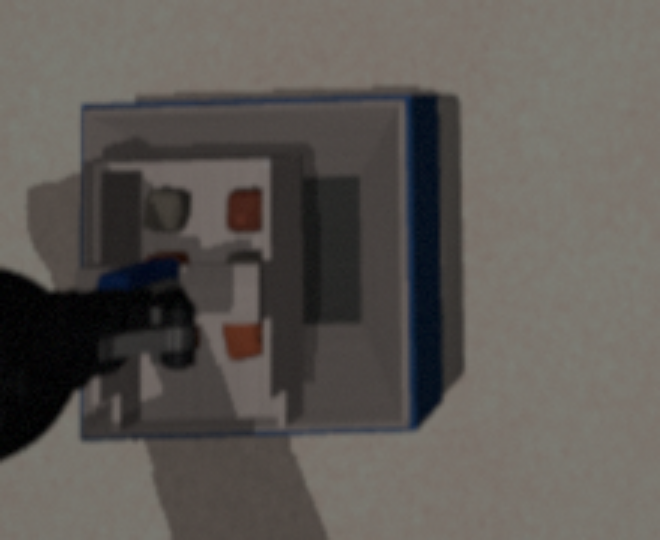

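The scoop is level over the hopper. In the top crop its nose is towards the robot side at the bottom, about (190,425), near the wall. I'll descend slightly and press the nose into the near wall to start the pivot.

Emit:
drive_tool([
  [0.01,0,-0.1],
  [0.02,0,-0.22],
  [0.02,0,-0.34],
  [0.02,0,-0.45],
  [0.02,0,-0.53],
  [0,0,-0.53],
  [-0.05,0,-0.52],
  [-0.1,0,-0.5],
  [-0.16,0,-0.475],
  [-0.215,0,-0.45],
  [-0.27,0,-0.43],
  [-0.325,0,-0.415],
  [-0.375,0,-0.4],
  [-0.375,0,-0.4],
], fingers=[0,0,0,0,0,0,0,0,0,0,0,0,0,0], yaw=[0,0,0,0,0,0,0,0,0,0,0,0,0,0])

```text
clock: 11.68
tool_pos: [432.9, 286.6, 207.2]
tcp_rot: [-3.14, -0.016, 0.016]
force: [8.6, -3.1, 3.8]
grip_width: 15.6
gripper_force: 60.7
```

```bash
python3 - <<'E'
from h import *
im,P=cloud("scene"); cv2.imwrite("pics/s4.png",cv2.resize(im[20:240,230:450,::-1],None,fx=2.6,fy=2.6))
E
```

```text
(no output)
```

View pics/s4.png

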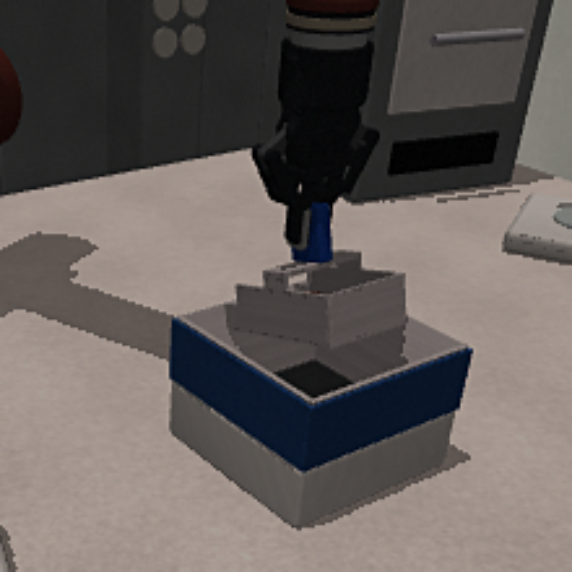

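The scoop is tipping nose-down about 15° with about 10 N of push. Continuing.

Emit:
drive_tool([
  [-0.04,0,-0.02],
  [-0.09,0,-0.03],
  [-0.14,0,-0.04],
  [-0.2,0,-0.05],
  [-0.26,0,-0.05],
  [-0.32,0,-0.06],
  [-0.38,0,-0.07],
  [-0.44,0,-0.08],
  [-0.5,0,-0.08],
  [-0.54,0,-0.08],
  [-0.54,0,-0.08],
  [-0.54,0,-0.08],
], fingers=[0,0,0,0,0,0,0,0,0,0,0,0], yaw=[0,0,0,0,0,0,0,0,0,0,0,0])

```text
clock: 13.22
tool_pos: [380.7, 288.5, 202.8]
tcp_rot: [-3.135, -0.021, 0.016]
force: [9.4, -0.8, 14.6]
grip_width: 15.5
gripper_force: 62.3
```

```bash
python3 - <<'E'
from h import *
im,P=cloud("scene"); cv2.imwrite("pics/s5.png",cv2.resize(im[20:240,230:450,::-1],None,fx=2.6,fy=2.6))
E
```

```text
(no output)
```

View pics/s5.png

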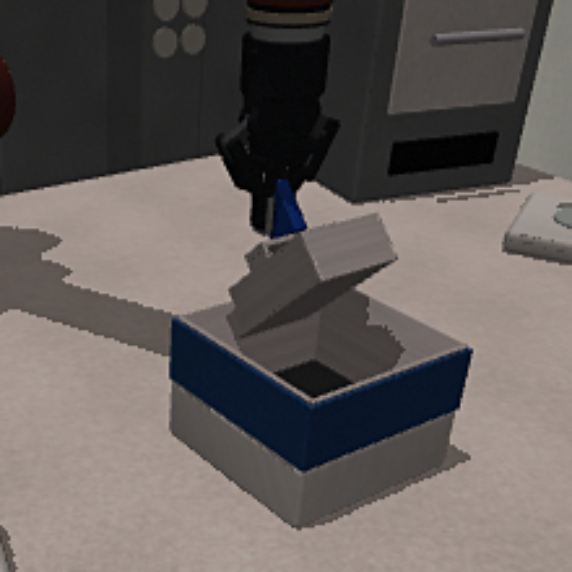

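Now tipped about 40–45°. I'll push a little further for a steeper tilt, then back off the wall so the lumps drop.

Emit:
drive_tool([
  [-0.05,0,0],
  [-0.1,0,0.01],
  [-0.15,0,0.02],
  [-0.19,0,0.02],
  [-0.22,0,0.03],
  [-0.25,0,0.03],
  [-0.25,0,0.03],
  [-0.25,0,0.03],
], fingers=[0,0,0,0,0,0,0,0], yaw=[0,0,0,0,0,0,0,0])

```text
clock: 14.28
tool_pos: [352.5, 287.5, 200.1]
tcp_rot: [-3.138, -0.012, 0.016]
force: [7.6, 1.1, 0.1]
grip_width: 15.4
gripper_force: 60.3
```

Emit:
drive_tool([
  [0.05,0,0.02],
  [0.12,0,0.04],
  [0.19,0,0.07],
  [0.26,0,0.1],
  [0.33,0,0.13],
  [0.4,0,0.16],
  [0.46,0,0.18],
  [0.5,0,0.2],
  [0.52,0,0.2],
  [0.52,0,0.2],
  [0.52,0,0.2],
  [0.52,0,0.2],
], fingers=[0,0,0,0,0,0,0,0,0,0,0,0], yaw=[0,0,0,0,0,0,0,0,0,0,0,0])

```text
clock: 15.78
tool_pos: [400.8, 286.5, 216.2]
tcp_rot: [3.142, 0.0, 0.016]
force: [0.2, 0.7, -2.2]
grip_width: 15.2
gripper_force: 60.1
```

```bash
python3 - <<'E'
from h import *
im,P=cloud("scene"); a=cv2.resize(im[60:220,280:430,::-1],None,fx=2.6,fy=2.6)
im2,P2=cloud("top"); b=cv2.resize(im2[210:370,40:200,::-1],None,fx=2.6,fy=2.6)
cv2.imwrite("pics/c6.png",np.hstack([a,b])); np.savez("c6.npz",im=im,P=P,im2=im2,P2=P2)
E
```

```text
(no output)
```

View pics/c6.png

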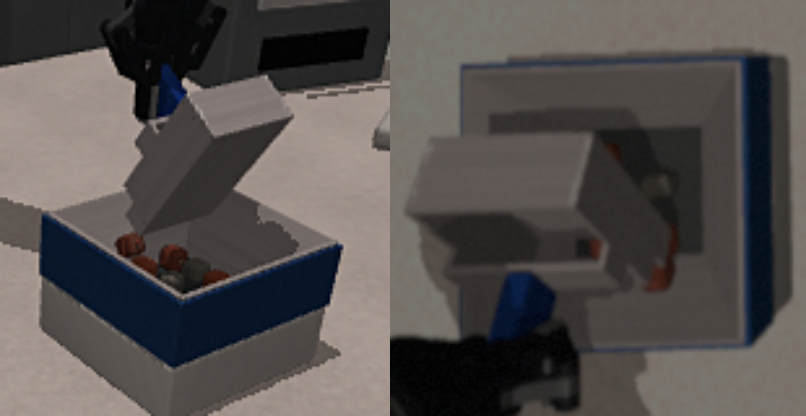

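Six lumps appear in the hopper (left panel, around (130–213, 243–278)), and the force of -2.2 N matches an empty scoop. I'll raise the nose clear and verify.

Emit:
drive_tool([
  [0,0,0.05],
  [0.02,0,0.12],
  [0.05,0,0.2],
  [0.1,0,0.28],
  [0.15,0,0.36],
  [0.2,0,0.43],
  [0.25,0,0.48],
  [0.25,0,0.5],
  [0.25,0,0.5],
  [0.25,0,0.5],
  [0.25,0,0.5],
  [0.25,0,0.5],
  [0.25,0,0.5],
  [0.25,0,0.5],
], fingers=[0,0,0,0,0,0,0,0,0,0,0,0,0,0], yaw=[0,0,0,0,0,0,0,0,0,0,0,0,0,0])

```text
clock: 17.62
tool_pos: [426.0, 286.5, 266.3]
tcp_rot: [3.142, -0.0, 0.016]
force: [-0.4, -0.5, -2.4]
grip_width: 15.3
gripper_force: 60.1
```

```bash
python3 - <<'E'
from h import *
im,P=cloud("scene"); a=cv2.resize(im[60:220,280:430,::-1],None,fx=2.6,fy=2.6)
im2,P2=cloud("top"); b=cv2.resize(im2[210:370,40:200,::-1],None,fx=2.6,fy=2.6)
cv2.imwrite("pics/c7.png",np.hstack([a,b]))
# underside: scoop points above rim within the scoop's width, fit dominant plane facing the scene camera
q=P[(P[...,2]>140)&(P[...,2]<235)&(abs(P[...,1]-286)<44)&(P[...,0]>400)&(P[...,0]<620)]
rng=np.random.default_rng(0); best=None
for _ in range(400):
    s=q[rng.choice(len(q),3,False)]; n=np.cross(s[1]-s[0],s[2]-s[0]); l=np.linalg.norm(n)
    if l<500: continue
    n/=l; k=abs((q-s[0])@n)<1.5
    if abs(n[1])<.3 and n[0]*n[2]<0 and (best is None or k.sum()>best.sum()): best=k
r=q[best]; n=np.linalg.svd(r-r.mean(0))[2][2]; print(len(q),len(r),n,"tilt",np.degrees(np.arccos(abs(n[2]))), r.min(0),r.max(0))
q=P[(P[...,2]>136)&(abs(P[...,1]-286)<60)&(P[...,0]>370)&(P[...,0]<620)]; print("lowest scoop pts",q[np.argsort(q[:,2])[:3]])
s=robot.get_state(); print(s["tool_pos"],s["force"],s["clock"],abs(s["qd"]).max())
E
```

```text
451 401 [ 0.84496549  0.01367345 -0.53464601] tilt 57.68009236867721 [467.89670257 242.00426396 175.4129696 ] [507.75567969 329.77356425 234.92029216]
lowest scoop pts [[375.03477712 232.85509082 136.0161598 ]
 [467.89670257 310.83082229 175.4129696 ]
 [469.03461594 296.69738434 176.48830505]]
[425.96733043 286.49295313 266.33228239] [ 0.31450807  0.060645   -2.86466804] 17.725 0.003433042629084386
```

View pics/c7.png

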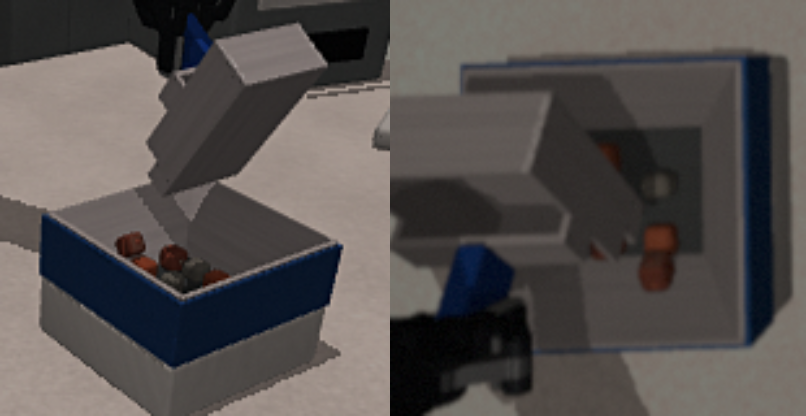

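Tilt is 58°, and the nose is about 45 mm above the rim and near the middle of the mouth. Last, I'll check the highest lump's depth below the rim.

```bash
python3 - <<'E'
from h import *
im,P=cloud("scene"); print(P[150:158,326:335].reshape(-1,3)[::9].round())
m=(im[...,0].astype(int)>1.6*im[...,2])&(P[...,2]<136)&(abs(P[...,0]-464)<95)&(abs(P[...,1]-286)<95)
print("max red z",P[m][:,2].max(), m.sum())
E
```

```text
[[397. 261. 101.]
 [404. 255. 103.]
 [408. 252. 103.]
 [408. 253. 100.]
 [410. 252.  98.]
 [410. 252.  95.]
 [409. 253.  92.]
 [411. 252.  90.]]
max red z 134.74269973982706 251
```

```bash
python3 -c "
from station import robot; print(robot.job_done())"
```

```text
the job is handed in; nothing more can be done
None
```

The job is handed in. All six lumps look to be in the hopper with none spilled, and the empty scoop is held still about 58° nose-down, its nose about 45 mm above the rim over the mouth; the hand-in returned no verdict.

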